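True up a loose upright with a try square

ROBOT

A 6-joint arm with a two-finger parallel gripper is mounted at the origin on the work surface; the furniture and walls round the work are solid. World frame = base frame: x ahead of the robot, y to its left, z up, the work surface at z = 0. Lengths are in m, angles in degrees, forces in N, time in s.
With the tool pointing down it reaches from about 0.35 to 0.975 m from the base axis. Payload 4.9 kg.
Tool frame: the origin (TCP) lies at the very end of the fingers, on their centre line; the grasp point (between the pads) lies 19 mm behind it; z points along the fingers, y is the direction in which the jaws open and shut (so a half turn about z gives the same grasp; the last joint's range is limited). The gripper opens to 85 mm and grips with 20 to 120 N. Pads are 22 mm wide; open, the fingers measure 114 mm over their backs; the gripper's body (76 mm by 85 mm) begins 54 mm behind the grasp point. The pads swing forward as they close: fully open they stand 13 mm farther back than shut.
Start: joints at [58.499, 3.019, 92.412, -0, 84.569, -6.818], TCP at [0.261, 0.568, 0.231] pointing down, gripper open.
Joint ranges: [-172.51, 172.51], [-57.92, 126.97], [3.15, 148.05], [-58.71, 238.71], [5.1, 150.11], [-179.66, 179.66]. Speed limits (degrees/s): [147.25, 147.25, 180, 180, 180, 180].

INTERFACE

Orientations are given as a 3x3 rotation matrix whose columns are the frame's x, y, z axes.
In Python, from workcell import env, get_image, ticket gives the robot as it stands.
- The arm moves only by the tool move_arm, never from a script. Its argument "motion" is a list of rows, each a list of 5 numbers: the closure, from 0 (fully open) to 1 (shut), then the shift along the tool's x, y, z in units of 0.025 m (1.0 is 0.025 m), then the turn about the tool's z in units of 0.12 rad (1.0 is 0.12 rad). A call has 1 to 10 rows; each row shifts and turns the commanded pose from where the row before left it, along the tool's axes as they then stand; what a row does not reach is not made up. A row lasts 1/10 s, in which the tool goes at most 50 mm and 8.59 degrees, less where a joint would pass 70% of its speed; a pose out of reach is approached as far as the arm can. A call with a number of a shift or a turn outside -1 to 1 is refused whole. A call with a gripper value outside its range is refused whole. The fingers move at their own pace and stop on an object; "grip_force" is the grip in N (left out, the last holds). Time passes only in rows, so rows that do not move let the fingers close. It gives the time, the measured TCP pose, the force and the opening at its end, in the units of the state.
- env.get_state(): the state, without advancing time (a new reading comes with each control period).
- get_image(name): name is "scene" or "top"; returns a dict with "img" (400x640x3 uint8, red, green, blue), "intrinsics" (3x3 intrinsics, pixels), "k1" (the pictures are not rectified: a ray, as slopes to the right and down, at radius r is drawn at 1 + k1 r^2 times it, then the intrinsics apply), "R" (3x3) and "t" (3): a world point X has camera coordinates R X + t. Camera axes: x right, y down, z forward; pixel columns grow to the right and rows downward; lengths in m; the calibration is good to about 2 mm. A picture is of the moment at which its call begins. There is no depth.
- ticket.sign_off(): hands the job in, once; it reports no verdict.
The state is a dict: "time_s": time; "qpos": joint angles; "dq": joint speeds; "joint_efforts": joint torques, N m; "tcp_pos": TCP position; "orientation": TCP orientation; "wrist_force": force on the tool from outside, world axes, zero at the start; "wrist_torque": the same for the moment, N m; "width": finger opening in m.
Only numpy, scipy, OpenCV 4.12 (cv2) and the standard library are available. Lean on these libraries where they do the work, as an engineer would, in place of code of your own. Each camera call takes 0.05 s, during which the arm holds its last target.

TASK

The yellow upright at the end of the dark base plate is loose on its pivot and leans over the plate. Pick up the try square by its blade, set its wooden stock down on the plate a little in front of the upright and, keeping it upright, slide it into the corner until the upright stands square against the blade and both faces touch. Finish while still gripping the square and pressing it with a light but definite steady force (some 10 N) both down on the plate and against the upright; leave the white nozzle that stands nearby alone.

Things in the scene. Friction and masses are not known exactly. Their poses are not given: they have to be found in the camera images.
- square_grip (a point): Centre of the try square's silver metal blade, where to grip it (across y, from above). The blade is 44 mm wide (x), 10 thick (y), 70 tall, from 19 to 89 mm above the square's underside. This point is 55 mm above the underside and 22 mm behind the square's flat front face. x points along the stock to the front face, z up along the blade.
- square_heel (a point): The square's outer corner: lower edge of its front face, mid-width, on the underside of the stock. Axes as square_grip; it lies 22 mm ahead (+x) of and 55 mm below square_grip.
- square: The whole try square, 0.18 to 0.29 kg, standing on its brown wooden stock (110 long in x, 28 wide, 20 mm high) with the blade on the stock's front end; blade and stock end are flush in the front face. Origin at the middle of the stock's underside, 55 mm behind the front face; axes as square_grip.
- corner (a point): The corner of the fixture: the line on top of the base plate (12 mm above the table), mid-width, straight below the upright's front face when the upright stands square. x points along the plate towards the upright (the way to push), y along the corner line, z up.
- base_plate: Dark steel base plate, 190 x 84 x 12 mm, lying flat and fixed on the table, its top 12 mm above the table; two green lugs at its far end carry the upright's pivot. Origin on the table straight below corner, axes as corner; the plate runs from 140 mm on the -x side of corner to 50 mm beyond it.
- upright: Yellow upright, 16 mm thick (x), 44 wide, z along it. Origin on its pivot, 25 mm above the plate, 8 mm beyond corner; spans 19 mm below to 61 above it. At the start leans 0.08-0.16 rad, top towards -x of corner. Stiff friction pivot: stays where left, yields to 3-4 N at its top, no stop when square; once its front face is flush with the blade the pivot stops the square.
- nozzle: White spare filling nozzle standing on its flange, 32 mm across, 67 mm high, a bystander; origin at the middle of its underside.

How it is judged (in metres and radians):
On the way, in this order (a step that is already met when the one before it is completed fails the run):
1. the square is gripped and lifted clear of the table (height (world z) of square_heel above 0.02 m and contact force between square and the fingers above 1 N), for 0.2 s.
2. the stock is set on the base plate, in front of the upright, which is not yet square (contact force between square and base_plate above 1 N and x of square_heel in the frame of corner below -0.005 m and angle between the z axis of upright and the z axis of base_plate, either way round above 0.05 rad), for 0.05 s.
3. pushed into the corner, the square brings the upright square (angle between the z axis of upright and the z axis of base_plate, either way round below 0.03 rad and contact force between square and upright above 2 N and x of square_heel in the frame of corner above -0.004 m), for 0.2 s.
At the end, for the whole second after the job is handed in: Gripped square sits in the corner: face within 4 mm of the corner line (12 mm sideways), underside within 3 mm of the plate, yaw within 0.06, tilt within 0.03 rad; upright square to the plate within 0.03 rad; square presses with 2-40 N on the upright and on the plate; at rest (all of step 3 and contact force between square and upright below 40 N and contact force between square and base_plate between 2 and 40 N and contact force between square and the fingers above 2 N and x of square_heel in the frame of corner below 0.004 m and y of square_heel in the frame of corner between -0.012 and 0.012 m and z of square_heel in the frame of corner between -0.003 and 0.003 m and angle between the x axis of square and the x axis of corner, either way round below 0.06 rad and angle between square's own z axis and vertical below 0.03 rad and linear speed of square below 0.01 m/s); the arm keeps its last pose, push and grip.
It fails at once if the nozzle is moved by more than 30 mm (distance of nozzle from where it was at the start of the episode above 0.03 m).
It also fails if it takes over 58 s, if anything falls off the work surface, if the arm or the gripper's body presses on something with over 40 N, if the wrist force passes 120 N, or if a joint passes its speed limit or range.

## Working session

There is one attempt and no reset: what is moved stays moved. The work goes in short steps, Python scripts to look and compute and a tool call to move; the robot and the scene stay as the last step left them, time stands still between calls to the robot, and variables do not carry over. Pictures are saved under pics/ and viewed, and the job is handed in when it is done.

Besides the shell and the picture viewer there is one more tool, called as name(argument=value, ...) on one line, values as JSON. move_arm: Moves the arm, as the interface text tells. Shifts and turns lie within -1 to 1; 1 stands for 0.025 m of shift or 0.12 rad of turn. Its arguments: {"type":"object","properties":{"motion":{"type":"array"},"grip_force":{"type":"number"}},"required":["motion"]}

```bash
mkdir -p pics; python3 - <<'E'
from workcell import env,get_image
import cv2,pickle
d={}
for n in("scene","top"):
    r=get_image(n);d[n]=r
    cv2.imwrite(f"pics/{n}0.png",r["img"][:,:,::-1])
    print(n,r["intrinsics"],r["k1"],r["R"],r["t"])
pickle.dump(d,open("d0.pkl","wb"))
s=env.get_state();print(s)
E
```

```text
scene [[499.58786881   0.         323.84582216]
 [  0.         499.58786881 193.99471467]
 [  0.           0.           1.        ]] 0.03347030988850352 [[ 0.75191595 -0.65899211  0.01875661]
 [-0.45554087 -0.53992178 -0.70779022]
 [ 0.47655527  0.52365435 -0.70617363]] [-0.18977421  0.34502797  0.56666213]
top [[399.4310692    0.         318.32369872]
 [  0.         399.4310692  200.39984357]
 [  0.           0.           1.        ]] -0.09321324255785972 [[-0.01733584 -0.99931923  0.03256614]
 [-0.98192333  0.01087596 -0.18896638]
 [ 0.18848355 -0.03525334 -0.9814434 ]] [0.19561825 0.44206004 0.85091969]
{'time_s': 0.1, 'qpos': array([ 5.84981662e+01,  3.05304173e+00,  9.24833228e+01, -3.43009370e-05,
        8.45679597e+01, -6.81791756e+00]), 'dq': array([-0.08998796, -0.02904643, -0.29071463,  0.00416718, -0.11715779,
        0.03064345]), 'joint_efforts': array([-3.23204249e-04, -3.94906998e+01, -3.71360207e+01, -1.72744312e-04,
        3.95950279e-03,  1.08512069e-05]), 'tcp_pos': array([0.26071371, 0.56741777, 0.23020006]), 'orientation': array([[-9.08625364e-01,  4.17611114e-01, -9.50906905e-04],
       [ 4.17612141e-01,  9.08624063e-01, -1.55276813e-03],
       [ 2.15563667e-04, -1.80799478e-03, -9.99998342e-01]]), 'wrist_force': array([-0.20802024, -0.55694041, -0.68859034]), 'wrist_torque': array([ 0.01810963, -0.01556932, -0.01538029]), 'width': 0.08546810965153631}
```

View pics/scene0.png

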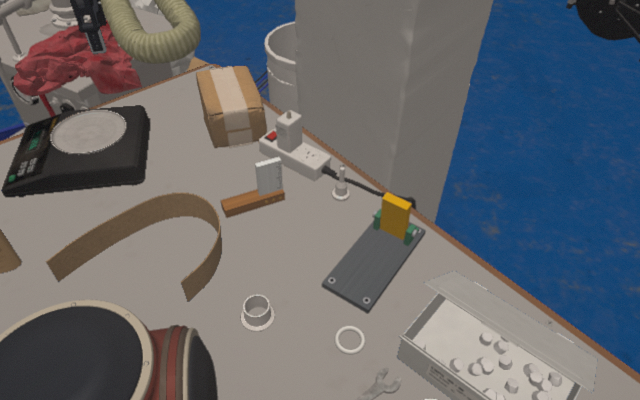

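View pics/top0.png

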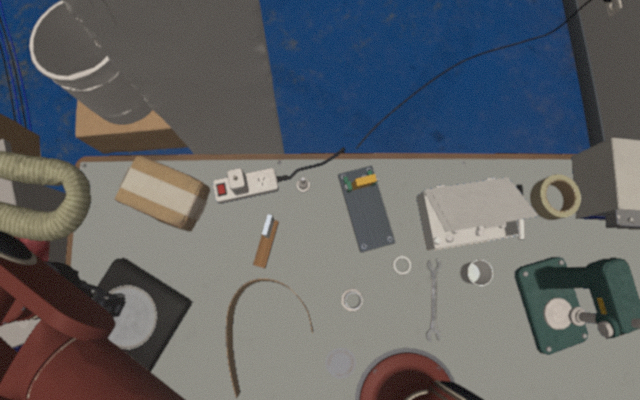

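```bash
python3 - <<'E'
import cv2,pickle
d=pickle.load(open("d0.pkl","rb"))
a=d["top"]["img"][150:280,200:410,::-1];cv2.imwrite("pics/topz.png",cv2.resize(a[:,40:],None,fx=4.6,fy=4.6,interpolation=2)[:598])
a=d["scene"]["img"][140:315,210:440,::-1];cv2.imwrite("pics/scz.png",cv2.resize(a,None,fx=3.4,fy=3.4,interpolation=2))
E
```

```text
(no output)
```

View pics/topz.png

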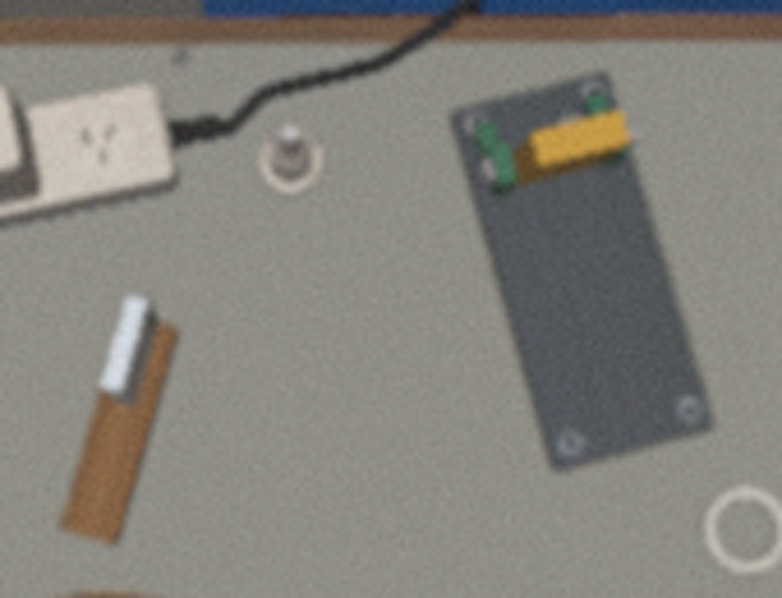

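View pics/scz.png

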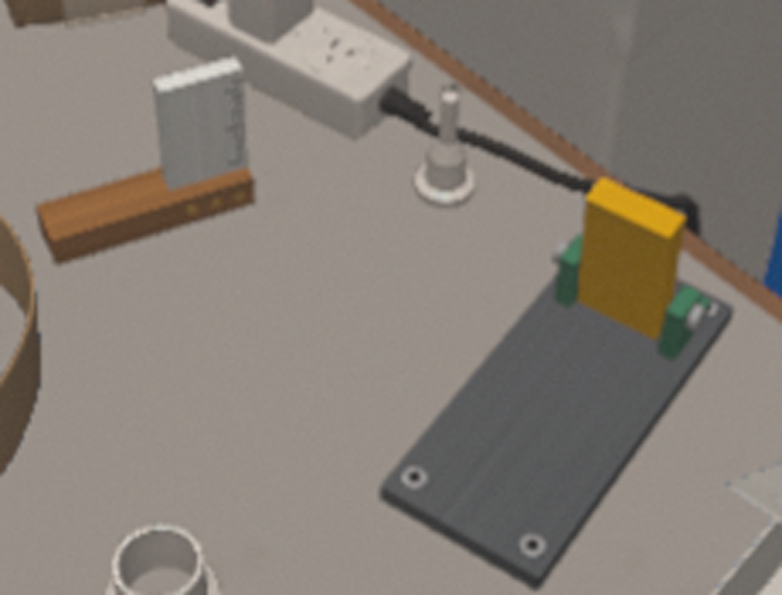

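```bash
cat > h.py <<'E'
import numpy as np,cv2,pickle
def C(c): return -c["R"].T@c["t"]
def ray(c,uv):
    K=c["intrinsics"];uv=np.asarray(uv,float).reshape(-1,2)
    d=np.array([c["k1"],0,0,0,0.])
    n=cv2.undistortPoints(uv.reshape(-1,1,2),K,d).reshape(-1,2)
    return np.c_[n,np.ones(len(n))]@c["R"]
def plane(c,uv,z):
    o=C(c);r=ray(c,uv);return o+r*((z-o[2])/r[:,2])[:,None]
def proj(c,X):
    X=np.asarray(X,float).reshape(-1,3)
    return cv2.projectPoints(X,cv2.Rodrigues(c["R"])[0],c["t"],c["intrinsics"],np.array([c["k1"],0,0,0,0.]))[0].reshape(-1,2)
def tri(cs,uvs):
    A=np.zeros((3,3));b=np.zeros(3)
    for c,uv in zip(cs,uvs):
        r=ray(c,uv)[0];r/=np.linalg.norm(r);P=np.eye(3)-np.outer(r,r);A+=P;b+=P@C(c)
    return np.linalg.solve(A,b)
def fit(model,pts): # 2D rigid
    m=np.asarray(model,float);p=np.asarray(pts)[:,:2];mc=m.mean(0);pc=p.mean(0)
    U,S,V=np.linalg.svd((m-mc).T@(p-pc));D=np.diag([1,np.linalg.det(U@V)]);R=(U@D@V).T
    t=pc-R@mc;res=p-(m@R.T+t);return t,np.arctan2(R[1,0],R[0,0]),res
uz=lambda P,s,o:(np.asarray(P,float)+.5)/s-.5+np.array(o)
E
python3 - <<'E'
from h import *
np.set_printoptions(precision=4,suppress=True)
d=pickle.load(open("d0.pkl","rb"));T,S=d["top"],d["scene"]
print("cams",C(T),C(S))
pm=[[.05,.042],[.05,-.042],[-.14,-.042],[-.14,.042]]
p=plane(T,uz([(452,113),(607,72),(712,425),(556,470)],4.6,(240,150)),.012)
print(p);print("plate top",fit(pm,p))
ps=plane(S,uz([(383,490),(538,578),(732,308)],3.4,(210,140)),.012)
print(ps);print("plate scene",fit([pm[3],pm[2],pm[1]],ps))
# square origin frame stock top
q=plane(T,uz([(178,327),(118,543),(62,528)],4.6,(240,150)),.02)
print(q);print("sq top",fit([[.055,-.014],[-.055,-.014],[-.055,.014]],q))
qs=plane(S,uz([(38,208),(56,238),(253,182)],3.4,(210,140)),.02)
print(qs);print("sq sc",fit([[-.055,.014],[-.055,-.014],[.055,-.014]],qs))
b=plane(T,uz([(126,294),(150,299),(124,397),(100,391)],4.6,(240,150)),.089)
print(b);print("blade top",fit([[.055,.005],[.055,-.005],[.011,-.005],[.011,.005]],b))
bs=plane(S,uz([(154,80),(158,91),(243,68),(238,59)],3.4,(210,140)),.089)
print(bs);print("blade sc",fit([[.011,.005],[.011,-.005],[.055,-.005],[.055,.005]],bs))
n=plane(T,uz([(291,160)],4.6,(240,150)),.0),plane(S,uz([(445,183)],3.4,(210,140)),.0);print("nozzle",n)
E
```

```text
cams [0.2771 0.2207 0.9123] [ 0.0298 -0.2355  0.6479]
[[0.5117 0.1417 0.012 ]
 [0.5328 0.0616 0.012 ]
 [0.3517 0.0168 0.012 ]
 [0.331  0.0953 0.012 ]]
plate top (array([0.4754, 0.0899]), np.float64(0.24838438028131923), array([[-0.0018, -0.0012],
       [-0.0014,  0.0001],
       [ 0.0017,  0.0021],
       [ 0.0016, -0.0009]]))
[[0.3293 0.0917 0.012 ]
 [0.3503 0.0143 0.012 ]
 [0.5323 0.061  0.012 ]]
plate scene (array([0.4745, 0.0889]), np.float64(0.25974994515899963), array([[ 0.0009, -0.0018],
       [ 0.0003,  0.0019],
       [-0.0013, -0.0001]]))
[[0.403  0.2795 0.02  ]
 [0.2988 0.3083 0.02  ]
 [0.3062 0.3352 0.02  ]]
sq top (array([0.3549, 0.3072]), np.float64(-0.2713558889310359), array([[-0.0012,  0.0005],
       [ 0.0006, -0.0002],
       [ 0.0006, -0.0003]]))
[[0.3051 0.3333 0.02  ]
 [0.3004 0.3097 0.02  ]
 [0.4008 0.2773 0.02  ]]
sq sc (array([0.3543, 0.306 ]), np.float64(-0.29247158623446), array([[-0.0006, -0.0019],
       [ 0.0028,  0.0012],
       [-0.0021,  0.0006]]))
[[0.4086 0.2985 0.089 ]
 [0.4061 0.2876 0.089 ]
 [0.3619 0.2991 0.089 ]
 [0.3647 0.3099 0.089 ]]
blade top (array([0.3534, 0.307 ]), np.float64(-0.2532946815920527), array([[ 0.0007,  0.0004],
       [ 0.0008, -0.0008],
       [-0.0009, -0.0003],
       [-0.0006,  0.0008]]))
[[0.3668 0.3088 0.089 ]
 [0.3635 0.3009 0.089 ]
 [0.406  0.2878 0.089 ]
 [0.4083 0.2948 0.089 ]]
blade sc (array([0.3548, 0.3083]), np.float64(-0.3148652365046947), array([[ 0.    , -0.0008],
       [-0.0001,  0.0008],
       [ 0.0005,  0.0013],
       [-0.0003, -0.0012]]))
nozzle (array([[0.4909, 0.2235, 0.    ]]), array([[0.4914, 0.2262, 0.    ]]))
```

move_arm(motion=[[0,-0.9,-0.77,0,-0.15],[0,-0.9,-0.77,0,-0.15],[0,-0.9,-0.77,0,-0.15],[0,-0.9,-0.77,0.1,-0.15],[0,-0.9,-0.77,0.3,-0.15],[0,-0.9,-0.77,0.5,-0.15],[0,-0.9,-0.77,0.5,-0.15],[0,-0.9,-0.77,0.5,-0.15],[0,-0.9,-0.77,0.5,-0.07],[0,0,0,0,0]], grip_force=60)

```text
time_s: 1.1
tcp_pos: [0.3896, 0.3317, 0.1685]
orientation: [[-0.96, 0.278, -0.003], [0.278, 0.96, -0.003], [0.002, -0.004, -1.0]]
wrist_force: [-1.3, -0.1, 0.0]
width: 0.0855
```

move_arm(motion=[[0,-0.12,-0.67,0,0],[0,-0.12,-0.67,0,0],[0,0,0,0.5,0],[0,0,0,0.5,0],[0,0,0,0,0],[0,0,0,0,0]])

```text
time_s: 1.7
tcp_pos: [0.3855, 0.3013, 0.1452]
orientation: [[-0.962, 0.274, -0.002], [0.274, 0.962, -0.001], [0.002, -0.001, -1.0]]
wrist_force: [-0.1, 0.3, 1.4]
width: 0.0854
```

```bash
cat > shot.py <<'E'
import sys,cv2,pickle
from workcell import env,get_image
k=sys.argv[1];d={n:get_image(n) for n in("scene","top")};pickle.dump(d,open(f"d{k}.pkl","wb"))
for n,(x0,y0,x1,y1) in {"scene":(210,100,440,270),"top":(220,130,420,280)}.items():
    cv2.imwrite(f"pics/{n}{k}.png",cv2.resize(d[n]["img"][y0:y1,x0:x1,::-1],None,fx=3.4,fy=3.4,interpolation=2))
s=env.get_state();print(s["time_s"],s["tcp_pos"],s["wrist_force"],s["width"])
E
python3 shot.py 1
```

```text
1.8 [0.38619997 0.30151362 0.14636879] [0.01414537 0.19714187 0.13095247] 0.08538452515271341
```

View pics/scene1.png

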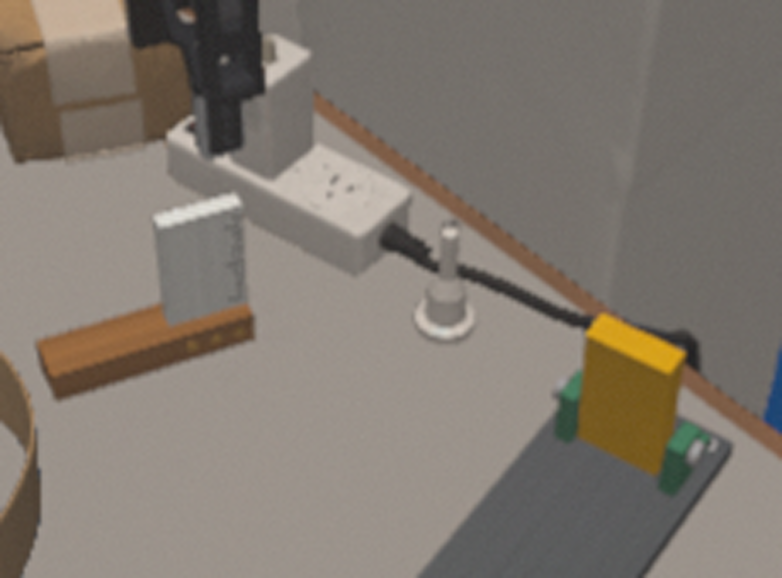

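View pics/top1.png

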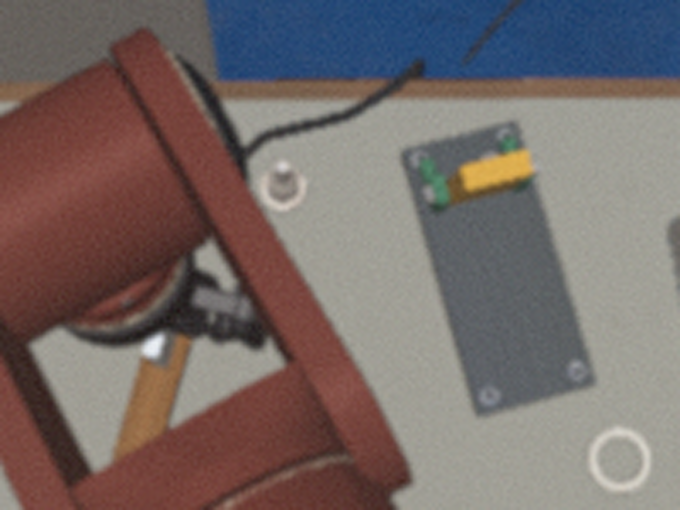

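Scene view: the open gripper is above the square's blade (blade top about (268,163) in full pixels). The nozzle and fixture are undisturbed. I descend next.

move_arm(motion=[[0,0,-0.13,0.4,0],[0,0,0,0.8,0],[0,0,0,0.8,0],[0,0,0,0.8,0],[0,0,0,0.8,0],[0,0,0,0.6,0],[0,0,0,0.2,0],[0,0,0,0,0],[0,0,0,0,0]])

```text
time_s: 2.7
tcp_pos: [0.3858, 0.2981, 0.037]
orientation: [[-0.961, 0.275, 0.001], [0.275, 0.961, 0.001], [-0.001, 0.001, -1.0]]
wrist_force: [0.4, -0.1, -0.1]
width: 0.0852
```

move_arm(motion=[[0.4,0,0,0,0],[0.6,0,0,0,0],[0.8,0,0,0,0],[1,0,0,0,0],[1,0,0,0,0],[1,0,0,0,0],[1,0,0,0,0],[1,0,0,0,0]], grip_force=60)

```text
time_s: 3.5
tcp_pos: [0.3853, 0.2978, 0.0363]
orientation: [[-0.961, 0.275, 0.0], [0.275, 0.961, 0.0], [-0.0, 0.0, -1.0]]
wrist_force: [0.3, 0.6, -0.4]
width: 0.0096
```

```bash
python3 shot.py 2
```

```text
3.6 [0.38530884 0.29784299 0.0363107 ] [ 0.43288274 -0.67717398 -1.16389112] 0.009356497092885462
```

View pics/scene2.png

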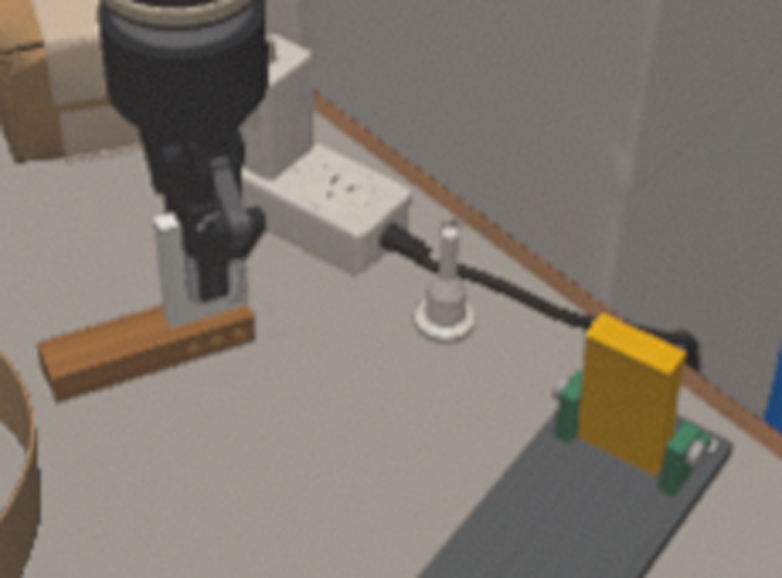

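The fingers closed to 9.5 mm on the blade and hold it near its middle. I lift next.

move_arm(motion=[[1,0,0,-0.2,0],[1,0,0,-0.5,0],[1,0,0,-0.7,0],[1,0,0,-0.7,0],[1,0,0,-0.7,0],[1,0,0,-0.7,0],[1,0,0,-0.4,0],[1,0,0,0,0],[1,0,0,0,0]], grip_force=80)

```text
time_s: 4.5
tcp_pos: [0.385, 0.2977, 0.1336]
orientation: [[-0.962, 0.275, -0.0], [0.275, 0.962, -0.0], [0.0, -0.0, -1.0]]
wrist_force: [0.2, 0.0, -2.3]
width: 0.0092
```

move_arm(motion=[[1,-0.2,-0.4,0,0],[1,-0.4,-0.8,0,0],[1,-0.42,-1,0,0],[1,-0.42,-1,0,0],[1,-0.42,-1,0,0],[1,-0.42,-1,0,0],[1,-0.42,-1,0,0],[1,-0.42,-1,0,0],[1,-0.3,-0.8,0,0],[1,-0.2,-0.3,0,0]])

```text
time_s: 5.5
tcp_pos: [0.4145, 0.0714, 0.1326]
orientation: [[-0.961, 0.277, -0.002], [0.277, 0.961, -0.001], [0.002, -0.001, -1.0]]
wrist_force: [-0.1, 0.4, -1.2]
width: 0.0092
```

move_arm(motion=[[1,0,0,0,-0.3],[1,0,0,0,-0.6],[1,0,0,0,-0.7],[1,0,0,0,-0.7],[1,0,0,0,-0.7],[1,0,0,0,-0.7],[1,0,0,0,-0.5],[1,0,0,0,-0.23],[1,0,0,0,0],[1,0,0,0,0]])

```text
time_s: 6.5
tcp_pos: [0.4151, 0.0735, 0.1335]
orientation: [[-0.968, -0.25, -0.001], [-0.25, 0.968, 0.0], [0.001, 0.0, -1.0]]
wrist_force: [-0.6, 0.3, -2.0]
width: 0.0088
```

```bash
python3 shot.py 3
```

```text
6.6 [0.41520914 0.07346402 0.13367899] [-0.66919071  0.43373871 -2.10027276] 0.009148529272949811
```

View pics/scene3.png

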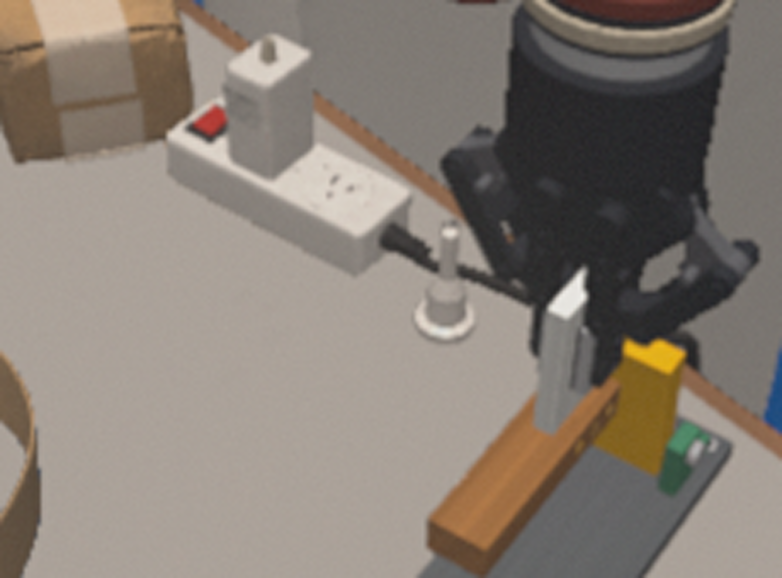

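View pics/top3.png

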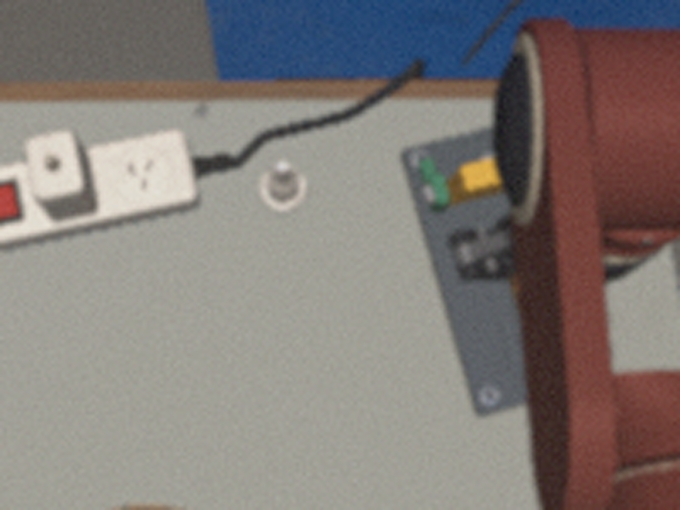

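```bash
python3 - <<'E'
from h import *
np.set_printoptions(precision=4,suppress=True)
d=pickle.load(open("d3.pkl","rb"));S=d["scene"]
for z in(.1155,.1177,.12):
    q=plane(S,uz([(430,523),(484,548),(619,386)],3.4,(210,100)),z)
    f=fit([[-.055,.014],[-.055,-.014],[.055,-.014]],q);t,a,res=f
    h=t+.055*np.array([np.cos(a),np.sin(a)]);c=np.array([.475,.0893]);th=.255
    R=np.array([[np.cos(th),np.sin(th)],[-np.sin(th),np.cos(th)]])
    print(z,t,a,np.abs(res).max(),"heel in corner",R@(h-c), "grip",t+.033*np.array([np.cos(a),np.sin(a)]))
# vertical edge of blade rear: (540,318) top (z .1867), bottom (537,425)
print(plane(S,uz([(545,310),(538,425)],3.4,(210,100)),.1177))
E
```

```text
0.1155 [0.3833 0.0656] 0.25820433753887756 0.002301540346161951 heel in corner [-0.0397  0.0004] grip [0.4152 0.0741]
0.1177 [0.3819 0.0644] 0.2582043375388775 0.0023680038465347525 heel in corner [-0.0413 -0.0004] grip [0.4138 0.0729]
0.12 [0.3805 0.0632] 0.25820433753887745 0.0024374884151062565 heel in corner [-0.0431 -0.0013] grip [0.4124 0.0716]
[[0.4456 0.1177 0.1177]
 [0.3948 0.0711 0.1177]]
```

move_arm(motion=[[1,0,0,0.3,0],[1,0,0,0.6,0],[1,0,0,0.7,0],[1,0,0,0.7,0],[1,0,0,0.6,0],[1,0,0,0.3,0],[1,0,0,0,0],[1,0,0,0,0]])

```text
time_s: 7.4
tcp_pos: [0.4156, 0.0734, 0.0541]
orientation: [[-0.968, -0.25, 0.0], [-0.25, 0.968, -0.0], [-0.0, -0.0, -1.0]]
wrist_force: [-0.5, -0.8, -0.7]
width: 0.0093
```

move_arm(motion=[[1,0,0,0.04,0],[1,0,0,0.04,0],[1,0,0,0.04,0],[1,0,0,0.04,0],[1,0,0,0,0]])

```text
time_s: 7.9
tcp_pos: [0.4152, 0.0734, 0.0497]
orientation: [[-0.968, -0.251, -0.0], [-0.251, 0.968, 0.0], [0.0, 0.0, -1.0]]
wrist_force: [-0.2, -0.7, -2.2]
width: 0.0087
```

move_arm(motion=[[1,0,0,0.03,0],[1,0,0,0.03,0],[1,0,0,0,0],[1,0,0,0,0]])

```text
time_s: 8.3
tcp_pos: [0.4153, 0.0734, 0.0484]
orientation: [[-0.968, -0.251, 0.0], [-0.251, 0.968, -0.0], [-0.0, -0.0, -1.0]]
wrist_force: [-0.3, -0.2, -0.5]
width: 0.0089
```

move_arm(motion=[[1,0,0,0.03,0],[1,0,0,0,0],[1,0,0,0,0]])

```text
time_s: 8.6
tcp_pos: [0.4154, 0.0735, 0.0484]
orientation: [[-0.968, -0.251, -0.0], [-0.251, 0.968, 0.0], [0.0, 0.0, -1.0]]
wrist_force: [-4.3, 0.9, 5.5]
width: 0.0092
```

move_arm(motion=[[1,0,0,0.01,0],[1,0,0,0,0],[1,0,0,0,0]])

```text
time_s: 8.9
tcp_pos: [0.4155, 0.0735, 0.0484]
orientation: [[-0.968, -0.251, -0.0], [-0.251, 0.968, 0.0], [0.0, 0.0, -1.0]]
wrist_force: [-4.9, -0.4, 8.1]
width: 0.0091
```

```bash
python3 shot.py 4
```

```text
9.0 [0.41545881 0.07347118 0.04833788] [-4.73883643  0.25545004  7.60891187] 0.009031072392879633
```

View pics/scene4.png

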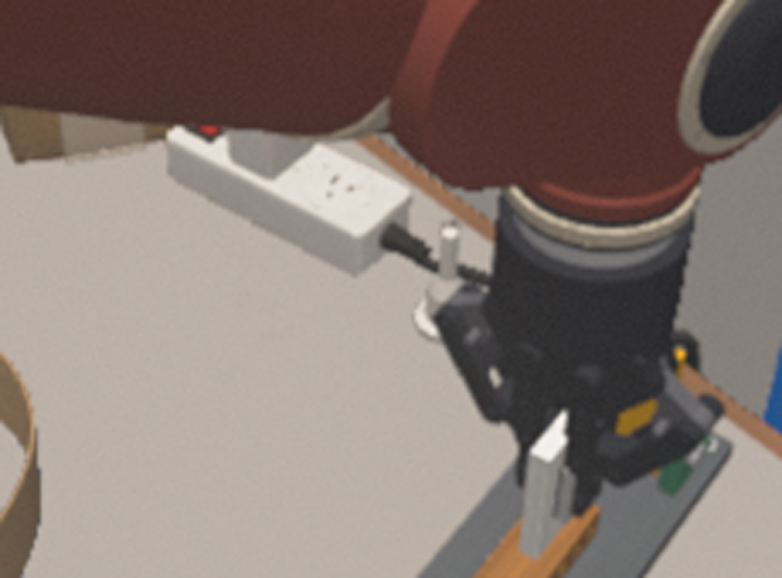

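move_arm(motion=[[1,-0.06,0,0,0],[1,-0.1,0,0,0],[1,-0.12,0,0,0],[1,-0.12,0,0,0],[1,-0.12,0,0,0],[1,-0.12,0,0,0],[1,-0.12,0,0,0],[1,-0.06,0,0,0],[1,0,0,0,0],[1,0,0,0,0]])

```text
time_s: 10.0
tcp_pos: [0.4356, 0.0784, 0.0484]
orientation: [[-0.968, -0.251, 0.0], [-0.251, 0.968, -0.001], [-0.0, -0.001, -1.0]]
wrist_force: [-3.8, -0.3, 6.2]
width: 0.0092
```

move_arm(motion=[[1,-0.06,0,0,0],[1,-0.06,0,0,0],[1,-0.06,0,0,0],[1,-0.06,0,0,0],[1,-0.06,0,0,0],[1,-0.06,0,0,0],[1,0,0,0,0]])

```text
time_s: 10.7
tcp_pos: [0.4441, 0.0807, 0.0483]
orientation: [[-0.968, -0.251, -0.0], [-0.251, 0.968, -0.001], [0.001, -0.001, -1.0]]
wrist_force: [-3.6, -0.9, 7.7]
width: 0.009
```

move_arm(motion=[[1,-0.05,0,0,0],[1,-0.05,0,0,0],[1,-0.05,0,0,0],[1,-0.05,0,0,0],[1,0,0,0,0]])

```text
time_s: 11.2
tcp_pos: [0.4486, 0.0818, 0.0484]
orientation: [[-0.968, -0.251, -0.001], [-0.251, 0.968, -0.001], [0.002, -0.0, -1.0]]
wrist_force: [-6.1, -1.6, 8.5]
width: 0.009
```

move_arm(motion=[[1,-0.04,0,0,0],[1,-0.04,0,0,0],[1,-0.04,0,0,0],[1,0,0,0,0],[1,0,0,0,0]])

```text
time_s: 11.7
tcp_pos: [0.4504, 0.0823, 0.0484]
orientation: [[-0.968, -0.251, -0.005], [-0.251, 0.968, -0.002], [0.005, -0.0, -1.0]]
wrist_force: [-11.3, -2.2, 13.3]
width: 0.0089
```

```bash
python3 shot.py 5
```

```text
11.8 [0.45040222 0.08227975 0.04839617] [-11.08699414  -2.57444328  13.33555626] 0.008958433510625266
```

View pics/scene5.png

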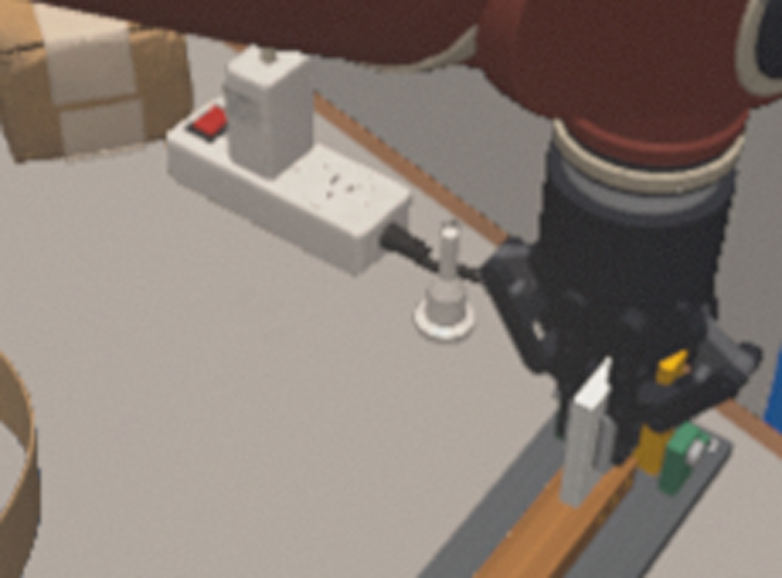

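View pics/top5.png

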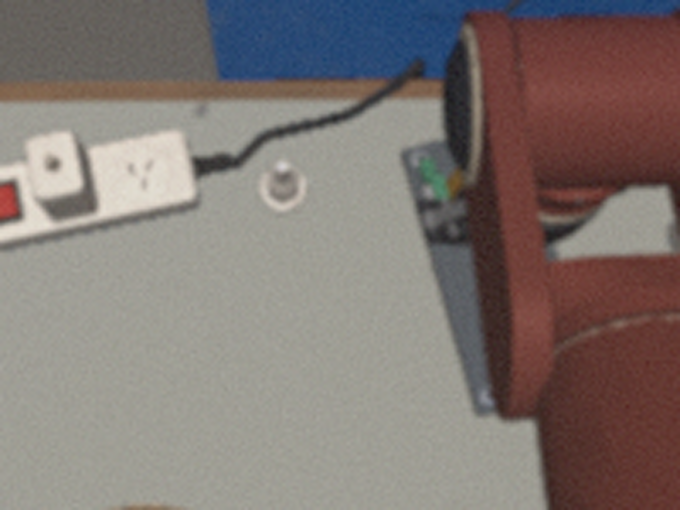

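move_arm(motion=[[1,-0.03,0,0,0],[1,0,0,0,0],[1,0,0,0,0]])

```text
time_s: 12.1
tcp_pos: [0.4511, 0.0825, 0.0484]
orientation: [[-0.968, -0.251, -0.005], [-0.251, 0.968, -0.002], [0.005, -0.0, -1.0]]
wrist_force: [-10.5, -2.6, 12.7]
width: 0.0094
```

```bash
python3 - <<'E'
import pickle,cv2,numpy as np
from workcell import get_image
d={"scene":get_image("scene")};pickle.dump(d,open("d6.pkl","wb"))
ims=[pickle.load(open(f"d{k}.pkl","rb"))["scene"]["img"] for k in(1,5,6)]
cv2.imwrite("pics/cmp.png",np.hstack([cv2.resize(i[185:250,375:430,::-1],None,fx=4.8,fy=8,interpolation=2) for i in ims]))
E
```

```text
(no output)
```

View pics/cmp.png

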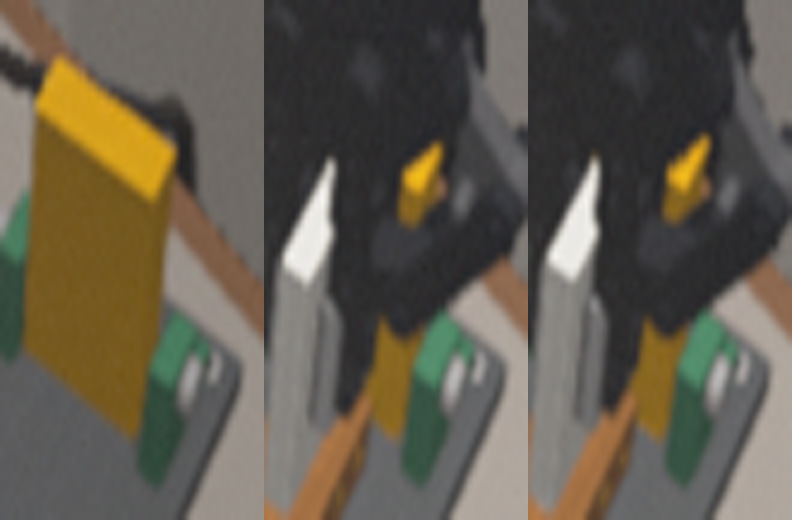

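The upright's top edge (about (407,205) full pixels) is shifting back. The force stays constant, so it is still yielding and I keep pushing.

move_arm(motion=[[1,-0.03,0,0,0],[1,0,0,0,0],[1,0,0,0,0]])

```text
time_s: 12.45
tcp_pos: [0.4518, 0.0827, 0.0484]
orientation: [[-0.968, -0.251, -0.005], [-0.251, 0.968, -0.002], [0.005, -0.0, -1.0]]
wrist_force: [-11.0, -3.3, 12.3]
width: 0.009
```

move_arm(motion=[[1,-0.03,0,0,0],[1,0,0,0,0],[1,0,0,0,0]])

```text
time_s: 12.75
tcp_pos: [0.4526, 0.0829, 0.0484]
orientation: [[-0.968, -0.251, -0.005], [-0.251, 0.968, -0.002], [0.005, -0.0, -1.0]]
wrist_force: [-11.0, -2.6, 13.2]
width: 0.0091
```

move_arm(motion=[[1,-0.03,0,0,0],[1,0,0,0,0],[1,0,0,0,0]])

```text
time_s: 13.05
tcp_pos: [0.4533, 0.0831, 0.0484]
orientation: [[-0.968, -0.251, -0.005], [-0.251, 0.968, -0.002], [0.005, -0.0, -1.0]]
wrist_force: [-11.0, -3.7, 13.7]
width: 0.0093
```

move_arm(motion=[[1,-0.03,0,0,0],[1,0,0,0,0],[1,0,0,0,0]])

```text
time_s: 13.35
tcp_pos: [0.4538, 0.0832, 0.0484]
orientation: [[-0.968, -0.251, -0.005], [-0.251, 0.968, -0.002], [0.005, -0.0, -1.0]]
wrist_force: [-11.9, -2.0, 13.8]
width: 0.0091
```

move_arm(motion=[[1,-0.03,0,0,0],[1,0,0,0,0],[1,0,0,0,0]])

```text
time_s: 13.65
tcp_pos: [0.4545, 0.0834, 0.0484]
orientation: [[-0.968, -0.251, -0.005], [-0.251, 0.968, -0.002], [0.006, -0.0, -1.0]]
wrist_force: [-11.1, -2.6, 13.2]
width: 0.0087
```

move_arm(motion=[[1,-0.03,0,0,0],[1,0,0,0,0],[1,0,0,0,0]])

```text
time_s: 13.95
tcp_pos: [0.4545, 0.0834, 0.0484]
orientation: [[-0.968, -0.251, -0.008], [-0.251, 0.968, -0.002], [0.008, -0.0, -1.0]]
wrist_force: [-14.3, -3.5, 16.5]
width: 0.0093
```

move_arm(motion=[[1,-0.02,0,0,0],[1,0,0,0,0],[1,0,0,0,0],[1,0,0,0,0],[1,0,0,0,0]])

```text
time_s: 14.45
tcp_pos: [0.4545, 0.0834, 0.0484]
orientation: [[-0.968, -0.251, -0.009], [-0.251, 0.968, -0.003], [0.009, -0.0, -1.0]]
wrist_force: [-18.3, -4.6, 18.7]
width: 0.0089
```

```bash
python3 shot.py 7; python3 - <<'E'
from h import *
ims=[pickle.load(open(f"d{k}.pkl","rb"))["scene"]["img"] for k in(1,5,7)]
cv2.imwrite("pics/cmp7.png",np.hstack([cv2.resize(i[185:255,375:430,::-1],None,fx=4.8,fy=8,interpolation=2) for i in ims]))
cv2.imwrite("pics/sq7.png",cv2.resize(ims[2][200:315,320:430,::-1],None,fx=5,fy=5,interpolation=2))
E
```

```text
14.55 [0.45449635 0.08339185 0.04842903] [-17.15330866  -5.01484357  19.17269568] 0.009012291309459611
```

View pics/cmp7.png

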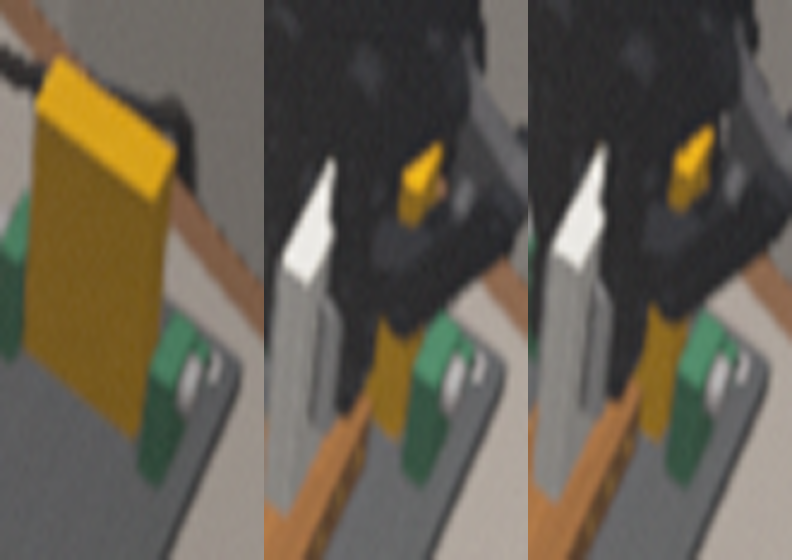

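View pics/sq7.png

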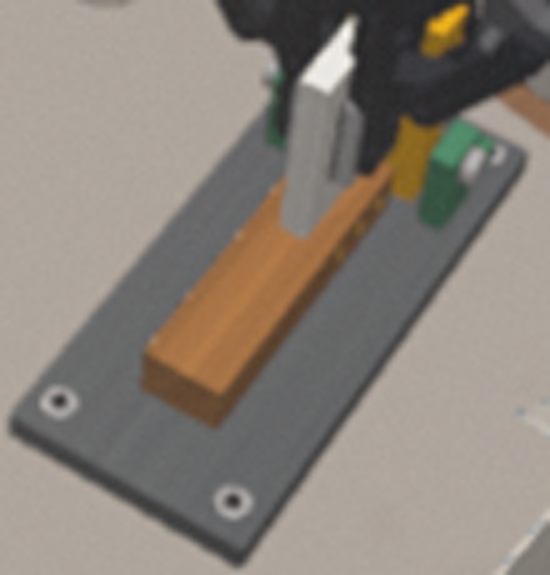

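```bash
python3 - <<'E'
from h import *
np.set_printoptions(precision=4,suppress=True)
S=pickle.load(open("d7.pkl","rb"))["scene"];S1=pickle.load(open("d1.pkl","rb"))["scene"]
g=lambda P:uz(P,5,(320,200))
p=plane(S,g([(12,422),(237,553),(525,155)]),.012)
c,th,r=fit([[-.14,.042],[-.14,-.042],[.05,-.042]],p);print("plate",c,th,abs(r).max())
q=plane(S,g([(145,350),(218,393),(389,168)]),.032)
t,a,r=fit([[-.055,.014],[-.055,-.014],[.055,-.014]],q);print("sq",t,a,abs(r).max())
R=np.array([[np.cos(th),np.sin(th)],[-np.sin(th),np.cos(th)]])
h=t+.055*np.array([np.cos(a),np.sin(a)]);print("heel",R@(h-c),"dyaw",a-th)
# expected upright top right edge for leans
def up(l,pts):
    out=[]
    for x,y,z in pts:
        X=8e-3+x*np.cos(l)-z*np.sin(l);Z=.037+x*np.sin(l)+z*np.cos(l)
        out.append([*(c+R.T@np.array([X,y])),Z])
    return np.array(out)
for l in(0,.03,.06,.1,.13):
    print(l,proj(S,up(l,[(-.008,-.022,.061),(.008,-.022,.061),(.008,.022,.061),(-.008,.022,.061)])).round(1).ravel())
print("start obs",uz([(680,371),(686,350),(600,316),(590,339)],3.4,(210,100)).round(1).ravel())
print("now crop->", [ (375+(x-528)/4.8,185+y/8) for x,y in((714,128),(706,180))])
E
```

```text
plate [0.4734 0.0887] 0.2572874612326223 0.0020103626170651367
sq [0.4224 0.0761] 0.2581141285541962 0.0017646617424157962
heel [0.0024 0.0008] dyaw 0.0008266673215738818
0 [407.8 207.8 412.6 201.6 387.5 190.1 382.5 196. ]
0.03 [407.3 208.6 412.1 202.2 387.  190.7 381.9 196.8]
0.06 [406.7 209.5 411.6 202.9 386.4 191.3 381.4 197.7]
0.1 [405.9 210.7 410.8 203.8 385.7 192.1 380.6 198.8]
0.13 [405.3 211.6 410.3 204.5 385.1 192.8 380.  199.7]
start obs [409.6 208.8 411.4 202.6 386.1 192.6 383.2 199.4]
now crop-> [(413.75, 201.0), (412.0833333333333, 207.5)]
```

move_arm(motion=[[1,0,0,-0.02,0],[1,0,0,0,0],[1,0,0,0,0],[1,0,0,0,0],[1,0,0,0,0],[1,0,0,0,0]])

```text
time_s: 15.15
tcp_pos: [0.4545, 0.0834, 0.0485]
orientation: [[-0.968, -0.251, -0.009], [-0.251, 0.968, -0.003], [0.009, -0.0, -1.0]]
wrist_force: [-15.3, -3.9, 15.4]
width: 0.0092
```

move_arm(motion=[[1,0,0,0,0],[1,0,0,0,0],[1,0,0,0,0],[1,0,0,0,0],[1,0,0,0,0]])

```text
time_s: 15.65
tcp_pos: [0.4545, 0.0834, 0.0484]
orientation: [[-0.968, -0.251, -0.008], [-0.251, 0.968, -0.003], [0.009, -0.0, -1.0]]
wrist_force: [-14.9, -3.7, 16.6]
width: 0.0089
```

```bash
python3 - <<'E'
from workcell import ticket
print(ticket.sign_off())
E
```

```text
the job is handed in; nothing more can be done
None
```

I gripped the try square by its blade, lifted it, and set its stock on the plate about 40 mm in front of the upright. I then slid it in until it stopped against the upright, and handed the job in with the arm still gripping and pressing. Sign-off gives no verdict, so the result below rests on my own checks.

- **Seating:** on the last two 0.5–0.75 mm pushes the tool stopped advancing while the force rose, which fits both faces being flush.
- **Position of the square (scene camera):** yaw error is about 0.001 rad and it sits about 1 mm to the side. The face measured 2.4 mm past the corner line, with about 2 mm of uncertainty, so it should be inside the 4 mm limit but not by much.
- **Tilt of the square:** I could not measure it directly. The tool itself leans about 0.009 rad, against a limit of 0.03.
- **Upright:** its top edge moved back to within about 1 pixel of where a square upright should appear along its rear edge. The front edge was about 4 pixels off sideways, as it already was in the starting picture. The arm hid most of it, so this is a weaker check than the force stop.
- **Forces:** the wrist reads about 15 N horizontally and 17 N upward, steady.
    - **Plate:** the load is about 18–19 N once the square's weight is allowed for, more than the suggested 10 N but under the 40 N limit.
    - **Upright:** I estimate 8–15 N, depending on how much of the push plate friction takes.
- **Grip and nozzle:** the grip is set to 80 N with the fingers at 9 mm on the blade, and the nozzle was not touched.

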